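# Load a key blank, click the guard shut and start the key machine

## Robot

A 6-joint arm with a two-finger parallel gripper is mounted at the origin on the work surface. World frame = base frame: x ahead of the robot, y to its left, z up, the work surface at z = 0. Lengths are in m, angles in rad, forces in N, time in s.
With the tool pointing down it reaches from about 0.275 to 0.825 m from the base axis. Payload 5.2 kg.
Tool frame: the origin (TCP) lies midway between the tips of the shut fingers; the grasp point (between the pads) lies 19 mm behind it (ctrl.pinch_z is the distance from the TCP to the grasp point, in m); z points along the fingers, y is the direction in which the jaws open and shut (so a half turn about z gives the same grasp; the last joint's range is limited). The gripper opens to 93 mm and grips with 3 to 60 N. Pads are 15 mm wide; open, the fingers measure 128 mm over their backs; the gripper's body (75 mm by 188 mm) begins 65 mm behind the grasp point.
Start: joints at [-1.452, 0.259, 1.535, -0, 1.348, -0.203], TCP at [0.174, -0.522, 0.219] pointing down, gripper open.
Joint ranges: [-3.14, 3.14], [-0.91, 2.08], [0.19, 2.58], [-1.22, 4.36], [0.22, 2.71], [-3.12, 3.12]. Speed limits (rad/s): [2.57, 2.57, 3.14, 3.14, 3.14, 3.14].

## Interface

Orientations are given as [roll, pitch, yaw] about the fixed x, y, z axes, in that order (R = Rz(yaw) Ry(pitch) Rx(roll)).
In Python, from workcell import ctrl gives the robot as it stands. The module is installed in compiled form; this text tells all that it offers.
- The arm moves only by the tool send_rows, never from a script. Its argument "increments" is a list that holds one entry, the list of rows, each a list of 7 numbers: the shift along the tool's x, y, z in mm, then the turn, a rotation vector about the tool's x, y, z in degrees, then the closure, from 0 (fully open) to 1 (shut). In form: [[[dx, dy, dz, wx, wy, wz, claw], ...]]. A call has 1 to 8 rows; each row is the pose to reach, as a shift and turn from the pose commanded when the call began, along the tool's axes at that moment; what a row does not reach only later rows make up. A row lasts 1/8 s, in which the tool goes at most 62.5 mm and 10.7 degrees, less where a joint would pass 70% of its speed; a pose out of reach is approached as far as the arm can. A call with a gripper value outside its range is refused whole. The fingers move at their own pace and stop on an object; the grip force is fixed at half the most. Time passes only in rows, so rows that repeat a pose let the fingers close. It gives the time, the measured TCP pose, the force and the opening at its end, in the units of the state.
- ctrl.get_state(): the state, without advancing time (a new reading comes with each control period).
- ctrl.snapshot(name): name is "scene" or "top" or "wrist"; returns a dict with "img" (480x640x3 uint8, red, green, blue), "camera_matrix" (3x3 intrinsics, pixels), "R" (3x3) and "t" (3): a world point X has camera coordinates R X + t. Camera axes: x right, y down, z forward; pixel columns grow to the right and rows downward; lengths in m; the calibration is good to about 2 mm. A picture is of the moment at which its call begins. There is no depth.
- ctrl.finish_job(): hands the job in, once; it reports no verdict.
The state is a dict: "time": time; "joint_positions": joint angles; "joint_vel": joint speeds; "effort": joint torques, N m; "ee_pos": TCP position; "eef_rot": TCP orientation; "force": force on the tool from outside, world axes, zero at the start; "moment": the same for the moment, N m; "grip_width": finger opening in m.
Only numpy, scipy, OpenCV 4.12 (cv2) and the standard library are available. Lean on these libraries where they do the work, as an engineer would, in place of code of your own. Each camera call takes 0.05 s, during which the arm holds its last target. There are 200 camera calls.

## Task

Take the key blank with the yellow head from the cork board and set it gently, not dropped, on the machine's sloped steel cradle, lying flat and centred with its head down against the brass stop and its blade pointing straight up the slope at the cutter. Then slide the clear guard over it until the latch clicks, and only then press the green start button all the way down. Leave the other two blanks and the brush where they are.

Things in the scene. Friction and masses are not known exactly. Their poses are not given: they have to be found in the camera images.
- key_yellow: The one to load: key blank, yellow plastic head 50 x 36 x 14 mm (length, width, thickness), flat steel blade 10 mm wide, 5 mm thick, sticking 45 mm out of the middle of one end; about 40 g, loose, flat on the board. Origin: centre of the head's underside; x along the blade, z up through the thickness
- key_yellow_tip (a point): the free end of the yellow key's blade: 70 mm along x from the key's origin, 7 mm above its underside
- key_black: Leave alone: key blank, black plastic head 50 x 36 x 14 mm (length, width, thickness), flat steel blade 10 mm wide, 5 mm thick, sticking 45 mm out of the middle of one end; about 40 g, loose, flat on the board. Origin: centre of the head's underside; x along the blade, z up through the thickness
- key_blue: Leave alone: key blank, blue plastic head 50 x 36 x 14 mm (length, width, thickness), flat steel blade 10 mm wide, 5 mm thick, sticking 45 mm out of the middle of one end; about 40 g, loose, flat on the board. Origin: centre of the head's underside; x along the blade, z up through the thickness
- board: fixed brown cork board 230 x 130 x 12 mm on the table, the three blanks side by side on it in any order, about 72 mm apart along its x axis, blades roughly along its +y. Origin: centre of its underside.
- machine: fixed key-cutting machine, 350 mm deep (x), 370 mm wide (y): grey deck sloping 30 degrees, rising away from its front; red cutter housing behind it, 154 mm high, from 95 mm behind the origin; grey console 90 mm high at its right front with the start button. Origin: on the table below the cradle; x from its front to its back (roughly away from the robot), y to its left, z up
- cradle: fixed steel bed on the sloped deck, top face 56 (up the slope) x 24 mm, 22 mm proud of the deck, narrower than a head. Origin: middle of the top face, about 104 mm above the table; centre of the head's underside goes here. x up the slope to the cutter, y along the guard's travel (left), z square out of the slope, 30 degrees from vertical. Brass stop at the low end: face at x = -26 mm, 8 mm high
- guard (a joint): opening of the clear sliding guard in m: 0 fully shut over the cradle and latched, 0.18 fully open to the machine's left (+y of cradle). Starts 0.13 to 0.17 open and stays where it is left. It moves with 1 to 2 N; between 0.017 and 0.008 it takes up to about 12 N to push it over the latch, which then snaps it home against a firm stop at 0
- guard_handle (a point): middle of the top edge of the guard's black handle: a tab 12 mm thick along the travel (cradle y), 50 mm along the slope, 34 mm high square to the slope, on the guard's outer (left) end; its outer face, 6 mm to +y, is flush with the guard's end. The guard is a clear window in a red frame, 130 mm (y) x 164 mm, parallel to the slope, top face 34 mm below this point and 34 mm above the cradle's top
- latch (a joint): the orange spring latch at the right front corner of the deck, m pressed down: near 0 when free, up to 0.004 while the guard's tongue rides over it, under 0.002 again once it has caught behind the tongue
- start (a joint): travel of the green start button in m: 0 up, 0.006 fully down; a spring returns it, fully down takes 5 N
- start_top (a point): centre of the top of the green start button, 28 mm across, on the console about 112 mm above the table; it is pressed straight down
- brush: loose hand brush lying on the table to the right of the machine; leave alone
Not all that is in view belongs to the job. There is more than one size of the key_yellow; the one meant has the size given above.

How it is judged:
By the outcome, as a careful person would: the job done as asked, in the order asked, and still so for the second after the job is handed in, with the robot touching nothing.
It also fails if it takes over 54 s, if anything falls off the work surface, if the arm or the gripper's body presses on something with over 40 N, if the wrist force passes 120 N, or if a joint passes its speed limit or range.

## Working session

There is one attempt and no reset: what is moved stays moved. The work goes in short steps, Python scripts to look and compute and a tool call to move; the robot and the scene stay as the last step left them, time stands still between calls to the robot, and variables do not carry over. Pictures are saved under pics/ and viewed, about 8 in all and at most 12, crops included, and the job is handed in when it is done.

Besides the shell and the picture viewer there is one more tool, called as name(argument=value, ...) on one line, values as JSON. send_rows: Moves the arm, as the interface text tells. Its arguments: {"type":"object","properties":{"increments":{"type":"array","items":{"type":"array","items":{"type":"array","items":{"type":"number"}}}}},"required":["increments"]}

```bash
mkdir -p pics
cat > h.py <<'E'
import numpy as np, cv2
from scipy.spatial.transform import Rotation as Ro
from workcell import ctrl
def snap(n,save=None):
    s=ctrl.snapshot(n)
    s={k:(np.array(v)) for k,v in s.items()}
    np.savez(f'{n}.npz',**s)
    if save: cv2.imwrite(f'pics/{save}.png',s['img'][:,:,::-1])
    return s
def load(n): return dict(np.load(f'{n}.npz'))
def ray(s,uv):
    c=-s['R'].T@s['t']; uv=np.atleast_2d(np.float64(uv))
    d=np.c_[uv,np.ones(len(uv))]@np.linalg.inv(s['camera_matrix']).T@s['R']
    return c,d/np.linalg.norm(d,axis=1)[:,None]
def onz(s,uv,z):
    c,d=ray(s,uv); return c+d*((z-c[2])/d[:,2])[:,None]
def tri(s1,uv1,s2,uv2):
    c1,d1=ray(s1,uv1);c2,d2=ray(s2,uv2); out=[]
    for a,b in zip(d1,d2):
        A=np.c_[a,-b]; x,*_=np.linalg.lstsq(A,c2-c1,rcond=None)
        out.append(np.r_[(c1+a*x[0]+c2+b*x[1])/2,np.linalg.norm(A@x-(c2-c1))])
    return np.array(out)
def proj(s,X):
    X=np.atleast_2d(X); c=X@s['R'].T+s['t']; p=c@s['camera_matrix'].T; return p[:,:2]/p[:,2:]
def rel(target_pos,target_R):
    "rows shift (mm) and rotvec (deg) from the current measured pose"
    st=ctrl.get_state(); R0=Ro.from_euler('xyz',st['eef_rot']); 
    return R0.inv().apply(np.array(target_pos)-st['ee_pos'])*1000, (R0.inv()*Ro.from_matrix(target_R)).as_rotvec(degrees=True)
E
python3 - <<'E'
from h import *
np.set_printoptions(precision=4,suppress=True)
a=snap('scene','scene0');b=snap('top','top0');
for s in(a,b): print(-s['R'].T@s['t'],s['R'][2],s['camera_matrix'][0,0])
print(ctrl.get_state(), ctrl.pinch_z)
E
```

```text
[ 0.8447 -0.6565  0.686 ] [-0.3794  0.6066 -0.6986] 492.03719643334915
[ 0.4488 -0.1193  1.1269] [ 0.0861 -0.0087 -0.9962] 500.9407960505427
{'time': 0.1, 'joint_positions': array([-1.4518,  0.2593,  1.5359, -0.    ,  1.348 , -0.2028]), 'joint_vel': array([-0.001 , -0.0002, -0.0038,  0.0014, -0.002 , -0.    ]), 'effort': array([  0.0022, -43.8216, -28.4639,   0.072 ,   0.0363,  -0.0001]), 'ee_pos': array([ 0.1739, -0.5213,  0.2179]), 'eef_rot': array([-3.14  , -0.0003,  0.3218]), 'force': array([-0.4432, -0.3134,  0.0307]), 'moment': array([ 0.0612, -0.0329,  0.0027]), 'grip_width': 0.09315693077682974} 0.0188
```

View pics/scene0.png

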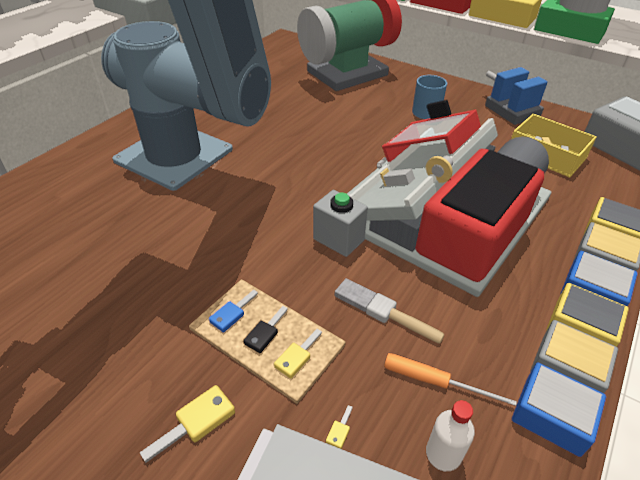

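View pics/top0.png

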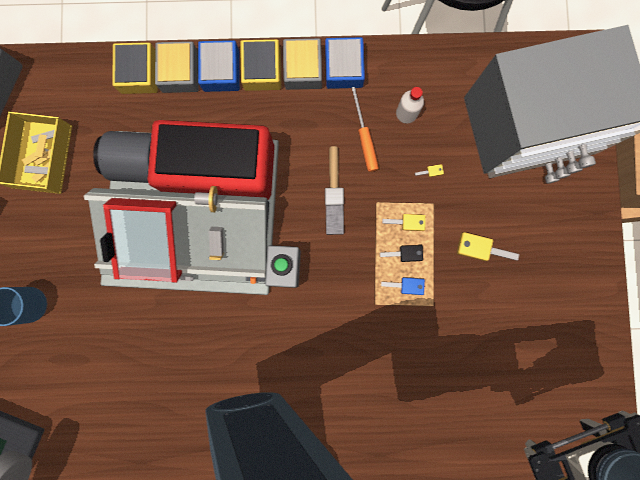

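Yellow candidates in the top view are the board key (413,222), a small one (435,170) and a large one (475,246). The one on the cork board fits the description. I'll measure it and the machine, then confirm both in one enlarged crop.

```bash
python3 - <<'E'
from h import *
np.set_printoptions(precision=4,suppress=True)
T=load('top');S=load('scene')
def comps(s,lo,hi,roi,z=None,mina=15,name=''):
    h=cv2.cvtColor(s['img'],cv2.COLOR_RGB2HSV); m=cv2.inRange(h,np.array(lo),np.array(hi))
    x0,y0,x1,y1=roi; k=np.zeros_like(m);k[y0:y1,x0:x1]=m[y0:y1,x0:x1]
    n,l,st,c=cv2.connectedComponentsWithStats(k)
    for i in range(1,n):
        if st[i,4]<mina: continue
        cnt=cv2.findContours((l==i).astype('uint8'),cv2.RETR_EXTERNAL,cv2.CHAIN_APPROX_NONE)[0][0]
        if z is None: print(name,c[i],st[i]);continue
        P=onz(s,cnt.reshape(-1,2),z)[:,:2]; r=cv2.minAreaRect((P*1000).astype(np.float32))
        print(name,'px',c[i].round(1),st[i],'rect mm',np.round(r[0],1),np.round(r[1],1),round(r[2],1))
comps(T,(22,150,120),(35,255,255),(370,150,540,310),.026,15,'yel')
comps(S,(22,150,120),(35,255,255),(130,300,380,470),.026,15,'yelS')
comps(T,(45,120,60),(80,255,255),(255,240,310,300),.112,15,'grnT')
comps(S,(45,120,60),(80,255,255),(310,180,380,230),.112,15,'grnS')
comps(T,(5,120,120),(16,255,255),(80,180,300,300),None,4,'orange/brass')
comps(T,(17,90,100),(28,255,255),(200,180,235,270),None,4,'brass')
comps(T,(0,150,80),(4,255,255),(80,100,300,300),None,30,'red')
c1=cv2.resize(T['img'][190:310,370:450],None,fx=4,fy=4,interpolation=cv2.INTER_CUBIC)
c2=cv2.resize(T['img'][180:300,80:200+110],None,fx=2,fy=4,interpolation=cv2.INTER_CUBIC)
c2=cv2.resize(T['img'][180:300,80:310],None,fx=3.4,fy=3.4,interpolation=cv2.INTER_CUBIC)
c3=cv2.resize(S['img'][95:215,360:520],None,fx=2.4,fy=2.4,interpolation=cv2.INTER_CUBIC)
c1=cv2.resize(T['img'][150:260,370:530],None,fx=2.4,fy=2.4,interpolation=cv2.INTER_CUBIC)
W=np.zeros((c2.shape[0],800,3),np.uint8);W[:,:c2.shape[1]]=c2
B=np.zeros((192*0+290,800,3),np.uint8);
B[:c1.shape[0],:384]=c1[:290];B[:288,400:784]=c3[:288]
cv2.imwrite('pics/crop1.png',np.vstack([W,B])[:600,:,::-1]);
E
ls pics
```

```text
yel px [439.1 167.1] [434 165  10   9  28] rect mm [ 701.1 -383.6] [25.4 12.7] 54.1
yel px [432.1 172.2] [428 166  14  11  25] rect mm [ 695.4 -370.4] [23.1 26.8] 9.9
yel px [416.7 224.3] [403 215  22  16  56] rect mm [ 579.2 -319.5] [46.6 33.7] 87.7
yel px [463.1 235.6] [461 233   7   9  18] rect mm [ 546.3 -427.1] [ 9.3 21.2] 55.5
yel px [483.7 245.9] [469 234  24  27 110] rect mm [ 520.4 -461.1] [54.2 49.7] 74.3
yel px [461.2 250.4] [458 242  10  14  32] rect mm [ 515.1 -420.9] [32.3 16.6] 26.0
yelS px [292.7 368.2] [275 355  35  23 103] rect mm [ 595.9 -332.6] [55.9 27.8] 52.4
yelS px [212.1 426. ] [187 408  48  34 237] rect mm [ 553.5 -469.7] [68.1 20.1] 62.0
yelS px [332.9 444.3] [326 441  16   7  23] rect mm [ 708.4 -401. ] [21.8  1.8] 11.1
grnT px [280.7 264.2] [274 258  14  13 144] rect mm [491.4 -30.9] [26.3 24.3] 88.5
grnS px [341.7 198.9] [335 193  15  13 141] rect mm [496.6 -36.1] [26.  35.2] 31.8
orange/brass [ 94.8 182.1] [ 80 181  30   5  60]
orange/brass [290.5 180. ] [289 180   4   1   4]
orange/brass [295.875 181.   ] [294 180   4   4   8]
orange/brass [ 82.  185.2
[... 948 characters left out ...]
nge/brass [283.6667 288.1667] [282 288   5   2   6]
orange/brass [139.4224 296.0629] [ 80 290 129  10 509]
orange/brass [296.1818 291.7273] [294 291   6   3  11]
orange/brass [102.5 293. ] [100 293   6   1   6]
orange/brass [211.6667 296.    ] [210 295   4   3   6]
orange/brass [219.0769 295.6154] [215 295   8   2  13]
orange/brass [225.8571 295.4286] [224 295   5   2   7]
orange/brass [260.25 297.75] [259 297   3   2   4]
brass [210.9901 198.505 ] [208 186   7  26 101]
brass [215.1429 257.4082] [209 255  14   5  49]
red [213.8232 166.0296] [ 148  120  126   77 3382]
red [146.8312 221.0518] [ 104  198   78   84 1274]
red [114.8707 267.1293] [111 253   9  26 116]
crop1.png
scene0.png
top0.png
```

View pics/crop1.png

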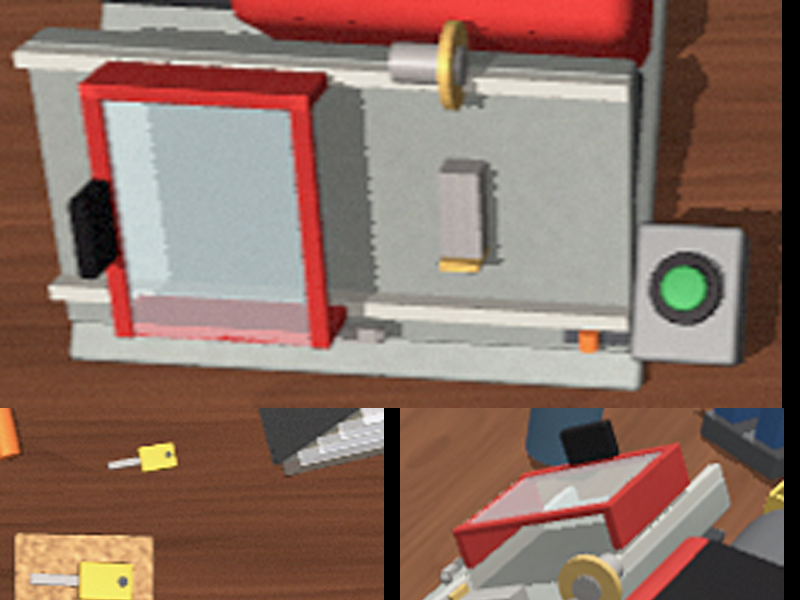

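The crop shows the board key at crop (80,580) with a light blade pointing left (+y) and the cradle at crop (460,215) with its brass stop at (460,265). It also shows the button at (685,287) and the guard handle at (92,228). The other two yellow keys lie on bare table and are the wrong size. I'll measure poses next.

```bash
cat >> h.py <<'E'
def mask(s,lo,hi,roi):
    h=cv2.cvtColor(s['img'],cv2.COLOR_RGB2HSV); m=cv2.inRange(h,np.array(lo),np.array(hi))
    x0,y0,x1,y1=roi; k=np.zeros_like(m);k[y0:y1,x0:x1]=m[y0:y1,x0:x1]; return k
def big(m):
    n,l,st,c=cv2.connectedComponentsWithStats(m); i=1+np.argmax(st[1:,4]); return (l==i).astype('uint8')
def cnt(m): return max(cv2.findContours(m,cv2.RETR_EXTERNAL,cv2.CHAIN_APPROX_NONE)[0],key=cv2.contourArea).reshape(-1,2)
E
python3 - <<'E'
from h import *
np.set_printoptions(precision=4,suppress=True)
T=load('top');S=load('scene')
m=big(cv2.morphologyEx(mask(T,(18,110,70),(40,255,255),(375,205,433,240)),cv2.MORPH_CLOSE,np.ones((3,3))))
print(m.sum(),'key px',cnt(m).mean(0),[(z,cv2.minAreaRect((onz(T,cnt(m),z)[:,:2]*1000).astype(np.float32))) for z in (.026,)])
bl=big(mask(T,(0,0,120),(180,60,255),(376,205,405,240))); p=cnt(bl); q=onz(T,p,.021)[:,:2]; print('blade px',p.min(0),p.max(0)); 
q=q-q.mean(0);u=np.linalg.svd(q)[2][0];print('blade dir',np.degrees(np.arctan2(u[1],u[0]))%180, onz(T,p,.021).mean(0))
print('button tri',tri(T,[[280.7,264.2]],S,[[341.7,198.9]]))
# machine yaw: lines in top crop coords
f=lambda a:np.array(a)/3.4+[80,180]
for z,a in [(.02,[(72,357),(640,387)]),(.1,[(55,298),(628,330)]),(.15,[(20,65),(628,98)]),(.09,[(640,225),(637,357)])]:
    P=onz(T,f(a),z);d=P[1]-P[0];print('line',P[0],P[1],np.degrees(np.arctan2(d[1],d[0])))
print('stop',onz(T,[[215.1,257.4]],.093),'handle',onz(T,f([(92,228)]),.15))
print('cradle up edge', onz(T,f([(440,172),(480,174)]),.118))
s=snap('wrist','w0')
print('wristcam in tool',Ro.from_euler('xyz',ctrl.get_state()['eef_rot']).inv().apply(-s['R'].T@s['t']-ctrl.get_state()['ee_pos']),(s['R']@Ro.from_euler('xyz',ctrl.get_state()['eef_rot']).as_matrix()))
psi=np.radians(90);R=Ro.from_euler('xyz',[np.pi,0,psi]).as_matrix();print(rel([.578,-.32,.16],R))
E
```

```text
413 key px [413.4688 222.8333] [(0.026, ((580.1986083984375, -320.0648498535156), (51.7127571105957, 53.11848449707031), 80.29119873046875))]
blade px [382 219] [402 223]
blade dir 86.27748093917181 [ 0.5839 -0.2732  0.021 ]
button tri [[ 0.4919 -0.0304  0.106   0.0014]]
line [0.4599 0.3712 0.02  ] [0.4306 0.0053 0.02  ] -94.58147035232447
line [0.4947 0.3463 0.1   ] [0.4661 0.0029 0.1   ] -94.75069937070653
line [0.6277 0.3455 0.15  ] [ 0.5991 -0.0052  0.15  ] -94.64834913249452
line [ 0.53   -0.0043  0.09  ] [ 0.4498 -0.0011  0.09  ] 177.72458436144885
stop [[0.5095 0.1053 0.093 ]] handle [[0.532 0.303 0.15 ]]
cradle up edge [[0.5626 0.1109 0.118 ]
 [0.5608 0.0872 0.118 ]]
wristcam in tool [ 0.0732 -0.0008 -0.1658] [[-0.0006  1.     -0.0003]
 [-0.9647 -0.0007 -0.2632]
 [-0.2632  0.0001  0.9647]]
(array([446.9927, -63.1487,  58.229 ]), array([ -0.0573,  -0.0638, -71.564 ]))
```

send_rows(increments=[[[200, -28, 0, 0, 0, -35, 0], [447, -63, 40, 0, 0, -72, 0], [447, -63, 58, 0, 0, -72, 0], [447, -63, 58, 0, 0, -72, 0], [447, -63, 58, 0, 0, -72, 0], [447, -63, 58, 0, 0, -72, 0], [447, -63, 58, 0, 0, -72, 0], [447, -63, 58, 0, 0, -72, 0]]])

```text
time: 1.15
ee_pos: [0.5804, -0.3177, 0.159]
eef_rot: [-3.141, -0.002, 1.583]
force: [-0.1, 0.1, 1.1]
grip_width: 0.0928
```

Run:
```python
from h import *
st=ctrl.get_state();print(st['time'],st['ee_pos'],st['eef_rot'],st['joint_positions'].round(2))
snap('wrist','w1')
```

```text
1.15 [ 0.58041809 -0.31773473  0.15903957] [-3.14052030e+00 -1.76919266e-03  1.58286088e+00] [-0.67  0.5   1.32  0.    1.32 -0.68]
```

View pics/w1.png

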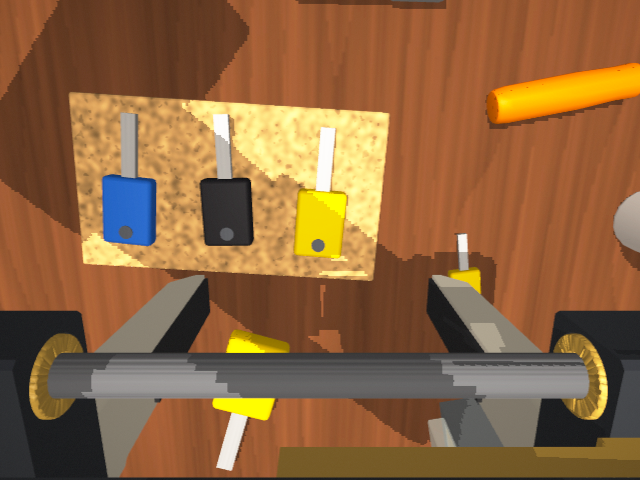

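The wrist view shows the yellow board key with its head at (320,223) and blade tip at (327,128), clear of the black key at (227,212).

Run:
```python
from h import *
np.set_printoptions(precision=4,suppress=True)
W=load('wrist')
m=big(mask(W,(22,200,120),(32,255,255),(285,180,360,265)))
c=cnt(m);r=cv2.minAreaRect(c.astype(np.float32));print(m.sum(),c.min(0),c.max(0),r)
P=onz(W,c,.026)[:,:2]*1000; print('head',cv2.minAreaRect(P.astype(np.float32)))
b=big(mask(W,(0,0,200),(180,50,255),(300,115,350,192)));p=cnt(b);print(b.sum(),p.min(0),p.max(0))
Q=onz(W,p,.0217)*1000
print('blade',cv2.minAreaRect(Q[:,:2].astype(np.float32)))
T=load('top')
```

```text
3039 [294 188] [346 257] ((319.66552734375, 223.01380920410156), (48.99683380126953, 67.18379974365234), 4.763641834259033)
head ((581.5150146484375, -318.8126525878906), (50.585853576660156, 35.420806884765625), 85.86756134033203)
912 [316 127] [335 191]
blade ((584.8312377929688, -272.7282409667969), (44.80158233642578, 10.310068130493164), 85.83509826660156)
```

Run:
```python
from h import *
np.set_printoptions(precision=2,suppress=True)
R=Ro.from_euler('xyz',[180,0,85.85],degrees=True).as_matrix()
print(rel([.5815,-.3188,.05],R))
```

```text
(array([ -1.36,   0.73, 108.95]), array([-0.04, -0.11,  4.74]))
```

send_rows(increments=[[[-1, 1, 40, 0, 0, 4.7, 0.36], [-1, 1, 90, 0, 0, 4.7, 0.36], [-1, 1, 109, 0, 0, 4.7, 0.36], [-1, 1, 109, 0, 0, 4.7, 0.36], [-1, 1, 109, 0, 0, 4.7, 0.36]]])

```text
time: 1.82
ee_pos: [0.58, -0.323, 0.0538]
eef_rot: [3.139, 0.002, 1.496]
force: [0.2, -0.6, -0.7]
grip_width: 0.0594
```

Run:
```python
from h import *
np.set_printoptions(precision=2,suppress=True)
R=Ro.from_euler('xyz',[180,0,85.85],degrees=True).as_matrix()
print(rel([.5815,-.3188,.014],R), ctrl.get_state()['ee_pos']*1000,np.degrees(ctrl.get_state()['eef_rot']),ctrl.get_state()['grip_width'])
```

```text
(array([ 4.4 ,  1.1 , 39.83]), array([ 0.16,  0.12, -0.16])) [ 579.97 -323.02   53.84] [179.84   0.11  85.69] 0.05941746082715157
```

send_rows(increments=[[[3, 1, 20, 0, 0, 0, 0.36], [3, 1, 25, 0, 0, 0, 0.36], [3, 1, 25, 0, 0, 0, 0.36], [3, 1, 25, 0, 0, 0, 0.36]]])

```text
time: 2.33
ee_pos: [0.5809, -0.3193, 0.0279]
eef_rot: [3.14, 0.001, 1.496]
force: [0.2, 0.2, -0.7]
grip_width: 0.0597
```

Run:
```python
from h import *
np.set_printoptions(precision=2,suppress=True)
R=Ro.from_euler('xyz',[180,0,85.85],degrees=True).as_matrix()
print(rel([.5815,-.3188,.014],R), ctrl.get_state()['ee_pos']*1000,np.degrees(ctrl.get_state()['eef_rot']),ctrl.get_state()['force'])
```

```text
(array([ 0.51,  0.52, 13.86]), array([ 0.09,  0.06, -0.11])) [ 580.92 -319.26   27.86] [179.91   0.06  85.74] [ 0.23  0.16 -0.72]
```

send_rows(increments=[[[0.5, 0.5, 8, 0, 0, 0, 0.36], [0.5, 0.5, 13, 0, 0, 0, 0.36], [0.5, 0.5, 13, 0, 0, 0, 0.36], [0.5, 0.5, 13, 0, 0, 0, 0.7], [0.5, 0.5, 13, 0, 0, 0, 1], [0.5, 0.5, 13, 0, 0, 0, 1], [0.5, 0.5, 13, 0, 0, 0, 1], [0.5, 0.5, 13, 0, 0, 0, 1]]])

```text
time: 3.32
ee_pos: [0.5809, -0.3183, 0.0138]
eef_rot: [3.141, 0.0, 1.496]
force: [-0.4, 1.0, 0.6]
grip_width: 0.0358
```

send_rows(increments=[[[0, 0, -10, 0, 0, 0, 1], [0, 0, -60, 0, 0, 0, 1], [0, 0, -120, 0, 0, 0, 1], [0, 0, -180, 0, 0, 0, 1], [0, 0, -200, 0, 0, 0, 1], [0, 0, -200, 0, 0, 0, 1]]])

```text
time: 4.08
ee_pos: [0.5817, -0.3189, 0.2167]
eef_rot: [3.137, 0.003, 1.496]
force: [0.1, 0.1, -0.5]
grip_width: 0.0353
```

```bash
cat >> h.py <<'E'
C0=np.array([.5355,.1025,.104]); YAW=-4.65
def Rc(y=None): return Ro.from_euler('xyz',[0,-30,YAW if y is None else y],degrees=True).as_matrix()
F=np.diag([1.,-1,-1])
E
python3 - <<'E'
from h import *
np.set_printoptions(precision=2,suppress=True)
st=ctrl.get_state();print(st['ee_pos'],np.degrees(st['eef_rot']),st['grip_width'],st['force'])
t=C0+Rc()@[-.04,-.05,.06];print(t);print(rel(t,Rc()@F))
E
```

```text
[ 0.58 -0.32  0.22] [179.75   0.17  85.74] 0.03529613782426403 [ 0.09  0.08 -0.5 ]
[0.47 0.06 0.14]
(array([ 367.45, -142.72,   79.03]), array([-23.29,  23.39,  88.21]))
```

send_rows(increments=[[[46, -18, 0, -2.5, 2.5, 10, 1], [92, -36, 0, -5, 5, 20, 1], [138, -54, 0, -8, 8, 30, 1], [184, -72, 5, -11, 11, 40, 1], [230, -89, 10, -13.5, 13.5, 50, 1], [276, -107, 15, -16, 16, 60, 1], [322, -125, 20, -18.5, 18.5, 70, 1], [367, -143, 30, -21, 21, 80, 1]]])

```text
time: 5.08
ee_pos: [0.4687, 0.0424, 0.1845]
eef_rot: [3.086, -0.446, 0.155]
force: [0.7, 0.6, -1.0]
grip_width: 0.0358
```

Run:
```python
from h import *
np.set_printoptions(precision=2,suppress=True)
st=ctrl.get_state();print(st['ee_pos'],np.degrees(st['eef_rot']),st['grip_width'],st['joint_positions'])
t=C0+Rc()@[-.04,-.05,.06];print(rel(t,Rc()@F))
```

```text
[0.47 0.04 0.18] [176.79 -25.55   8.88] 0.035846043892665935 [-0.24 -0.13  2.14  0.18  0.7   1.08]
(array([-20.28, -18.06,  43.12]), array([-3.11,  4.09, 12.09]))
```

send_rows(increments=[[[-10, -9, 15, -1.5, 2, 6, 1], [-20, -18, 30, -3, 4, 12, 1], [-20, -18, 43, -3, 4, 12, 1], [-20, -18, 43, -3, 4, 12, 1], [-20, -18, 43, -3, 4, 12, 1]]])

```text
time: 5.7
ee_pos: [0.4694, 0.0561, 0.1377]
eef_rot: [3.14, -0.522, -0.074]
force: [-0.4, -0.1, 0.4]
grip_width: 0.0357
```

Run:
```python
from h import *
np.set_printoptions(precision=2,suppress=True)
st=ctrl.get_state();print(st['ee_pos'],np.degrees(st['eef_rot']),st['grip_width'],st['joint_positions'])
t=C0+Rc()@[-.04,-.05,.06];print(rel(t,Rc()@F))
s=snap('wrist','w2')
```

```text
[0.47 0.06 0.14] [179.91 -29.93  -4.22] 0.03571908959316768 [-0.14 -0.07  2.27  0.08  0.42  1.43]
(array([-3.04, -1.63,  0.26]), array([-0.12,  0.07,  0.37]))
```

View pics/w2.png

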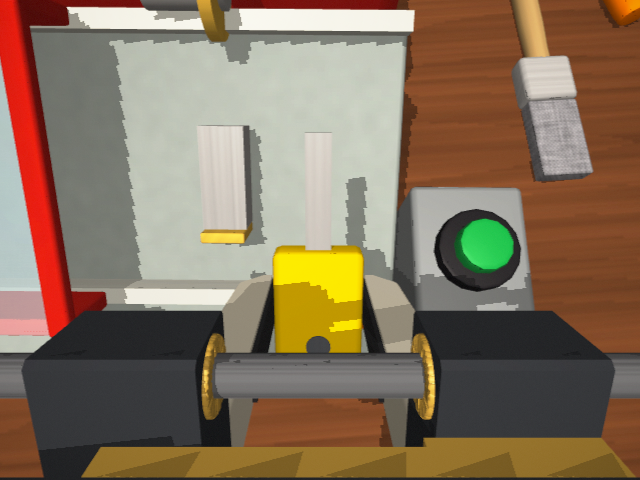

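The wrist view shows the cradle top at (197–245, 125–231), the brass stop at (225,237), the held key with its head at (318,300) and its blade up to (318,132), and the button at (485,243). I'll enlarge the cradle.

Run:
```python
from h import *
W=load('wrist');c=cv2.resize(W['img'][115:250,185:345],None,fx=5,fy=4.4,interpolation=cv2.INTER_NEAREST)
cv2.imwrite('pics/w2c.png',c[:594,:,::-1])
g=cv2.cvtColor(W['img'],cv2.COLOR_RGB2GRAY).astype(int)
for r in (140,160,180,200,220): print(r,g[r-2:r+3,190:260].mean(0).astype(int).tolist())
for col in (215,225,235): print(col,g[115:250,col-2:col+3].mean(1).astype(int).tolist())
```

```text
140 [193, 193, 194, 195, 195, 195, 196, 202, 208, 208, 210, 212, 215, 215, 212, 212, 211, 211, 210, 207, 206, 209, 212, 217, 217, 216, 213, 211, 214, 216, 218, 219, 218, 216, 215, 214, 215, 216, 215, 211, 208, 212, 218, 220, 220, 218, 217, 219, 219, 216, 215, 214, 216, 148, 78, 77, 78, 78, 78, 86, 114, 125, 125, 125, 126, 125, 126, 125, 126, 126]
160 [197, 197, 197, 197, 196, 196, 196, 196, 197, 204, 204, 204, 207, 210, 211, 209, 207, 207, 207, 207, 204, 201, 204, 208, 211, 213, 212, 210, 208, 209, 212, 214, 214, 213, 211, 209, 209, 210, 211, 209, 206, 202, 208, 215, 217, 217, 213, 212, 214, 214, 212, 211, 211, 191, 126, 78, 78, 77, 78, 78, 97, 119, 126, 127, 126, 127, 127, 127, 127, 139]
180 [194, 194, 193, 193, 193, 193, 193, 192, 192, 192, 200, 200, 200, 202, 205, 206, 206, 205, 204, 203, 203, 199, 198, 200, 203, 206, 208, 208, 206, 204, 205, 208, 209, 209, 208, 207, 204, 204, 205, 206, 205, 201, 200, 204, 211, 213, 213, 209, 207, 208, 207, 207, 206, 207, 169, 106, 77, 77, 77, 78, 77, 112, 127, 127, 128, 127, 127, 127, 127, 126]
200 [195, 195, 195, 194, 194, 194, 195, 194, 194, 19
[... 1986 characters left out ...]
 190, 190, 190, 191]
235 [196, 196, 196, 196, 196, 196, 196, 196, 198, 197, 163, 201, 222, 222, 221, 221, 221, 221, 221, 221, 220, 220, 219, 219, 219, 219, 219, 219, 219, 218, 217, 218, 218, 218, 217, 217, 217, 216, 216, 216, 216, 215, 215, 215, 215, 215, 215, 214, 214, 214, 214, 214, 214, 214, 213, 213, 213, 213, 212, 211, 212, 212, 211, 210, 210, 209, 209, 210, 209, 210, 208, 208, 208, 208, 207, 207, 207, 207, 207, 206, 206, 206, 206, 206, 205, 205, 205, 205, 204, 203, 202, 203, 202, 202, 202, 202, 202, 202, 201, 201, 201, 202, 201, 201, 201, 200, 200, 199, 200, 199, 199, 199, 199, 198, 182, 140, 139, 133, 187, 217, 221, 219, 217, 214, 212, 209, 206, 198, 132, 193, 194, 194, 194, 194, 194]
```

View pics/w2c.png

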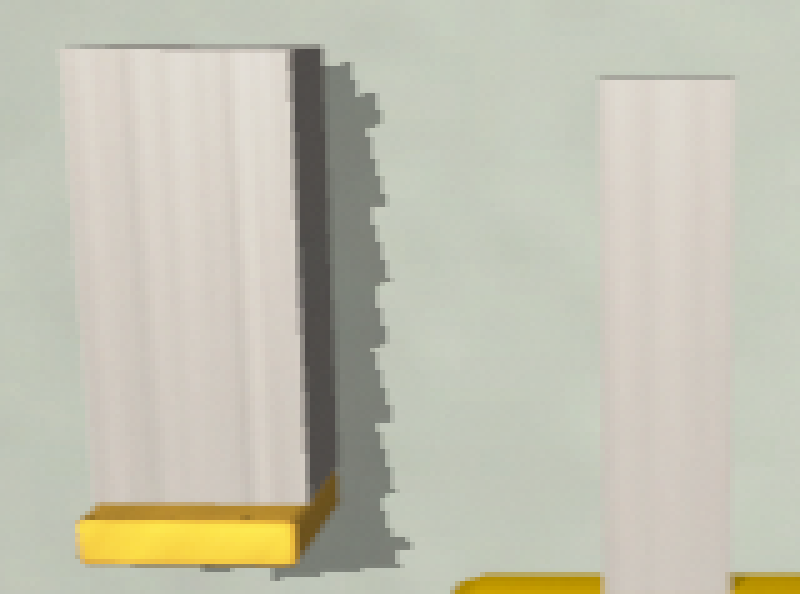

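Run:
```python
from h import *
np.set_printoptions(precision=4,suppress=True)
W=load('wrist')
rows=np.array([140,160,180,200,220.]); L=np.c_[[197,198.5,199.8,201,202.3],rows]; Rr=np.c_[[243.2,244.0,244.7,245.4,246.2],rows]
tb=np.array([[215,125.5],[235,126],[215,229.5],[235,229.8]])
for dz in (-.004,0,.004):
    c,_=ray(W,[[0,0]]); n=Rc()[:,2]; p0=C0+n*dz
    def onp(uv):
        c,d=ray(W,uv); X=c+d*((p0-c)@n/(d@n))[:,None]; return (X-C0)@Rc()*1000
    l=onp(L);r=onp(Rr);t=onp(tb)
    sl=np.polyfit(l[:,0],l[:,1],1);sr=np.polyfit(r[:,0],r[:,1],1)
    print(dz,'y left/right at x0',sl[1],sr[1],'w',sl[1]-sr[1],'yaw deg',np.degrees(np.arctan([sl[0],sr[0]])),'x',t[:,0],'len',t[:2,0].mean()-t[2:,0].mean())
# held key in tool frame: blade & head
st=ctrl.get_state();Rt=Ro.from_euler('xyz',st['eef_rot']).as_matrix();p=st['ee_pos']
def ont(uv,z):
    c,d=ray(W,uv); c=(c-p)@Rt;d=d@Rt; return (c+d*((z-c[2])/d[:,2])[:,None])*1000
g=big(mask(W,(20,150,100),(34,255,255),(262,240,375,352)));cc=cnt(g)
hd=ont(cc,-.0122);print('head tool x max',hd[:,0].max(),'y',hd[(hd[:,0]<15)][:,1].min(),hd[(hd[:,0]<15)][:,1].max())
gr=cv2.cvtColor(W['img'],cv2.COLOR_RGB2GRAY).astype(int)
for rr in (150,230): print(rr,gr[rr-2:rr+3,298:340].mean(0).astype(int).tolist())
```

```text
-0.004 y left/right at x0 14.22205605461697 -10.438229395788705 w 24.660285450405674 yaw deg [-0.1416 -0.1493] x [ 31.4164  31.2274 -25.6421 -25.7418] len 57.01381177350147
0 y left/right at x0 13.096198019280441 -11.135124854376562 w 24.231322873657003 yaw deg [-0.1416 -0.1493] x [ 31.496   31.3103 -24.5701 -24.6681] len 56.022257583035866
0.004 y left/right at x0 11.970339983943894 -11.832020312964426 w 23.80236029690832 yaw deg [-0.1416 -0.1493] x [ 31.5756  31.3932 -23.4982 -23.5944] len 55.03070339257012
head tool x max 25.074932294192823 y -18.465084626573883 16.7726691005049
150 [200, 200, 200, 200, 199, 199, 202, 205, 209, 213, 214, 215, 214, 212, 211, 210, 210, 210, 214, 215, 215, 216, 215, 214, 212, 210, 209, 209, 210, 212, 211, 210, 209, 204, 200, 200, 200, 201, 200, 201, 201, 202]
230 [196, 196, 196, 196, 196, 196, 197, 196, 197, 198, 200, 202, 202, 202, 201, 201, 200, 200, 201, 201, 202, 203, 202, 201, 201, 200, 199, 200, 199, 199, 198, 197, 196, 200, 202, 202, 201, 201, 201, 201, 201, 201]
```

Run:
```python
from h import *
np.set_printoptions(precision=3,suppress=True)
W=load('wrist');S=load('scene');T=load('top')
st=ctrl.get_state();Rt=Ro.from_euler('xyz',st['eef_rot']).as_matrix();p=st['ee_pos']
def ont(uv,z):
    c,d=ray(W,uv); c=(c-p)@Rt;d=d@Rt; return (c+d*((z-c[2])/d[:,2])[:,None])*1000
h=cv2.cvtColor(W['img'],cv2.COLOR_RGB2HSV).astype(int)
lab=cv2.cvtColor(W['img'],cv2.COLOR_RGB2LAB).astype(float)
mids=[]
for r in range(140,240,10):
    a=lab[r-2:r+3,295:345,1].mean(0); thr=(a[:5].mean()+a[20:25].mean())/2
    i=np.where(a>thr)[0]; e=ont([[295+i.min()-.5,r],[295+i.max()+.5,r]],-.0077); mids.append(np.r_[e.mean(0)[:2],e[1,1]-e[0,1],i.min()+295,i.max()+295])
mids=np.array(mids);print(mids);k=np.polyfit(mids[:,0],mids[:,1],1);print('blade y at tool x=0',k[1],'yaw deg',np.degrees(np.arctan(k[0])))
# scene check of cradle height
for dz in (0,.004):
    o=C0+Rc()@np.array([.0015,.001,0])+Rc()[:,2]*dz
    print(dz,proj(S,[o+Rc()@np.array(q) for q in [(.028,.012,0),(.028,-.012,0),(-.026,-.012,0),(-.026,.012,0),(-.026,0,0.008)]]))
print(proj(T,[o+Rc()@np.array(q) for q in [(.028,.012,0),(.028,-.012,0),(-.026,-.012,0),(-.026,.012,0)]]))
c=cv2.resize(S['img'][140:230,320:440],None,fx=6.6,fy=6.6,interpolation=cv2.INTER_NEAREST)
cv2.imwrite('pics/sc.png',c[:,:,::-1])
```

```text
[[ 64.355  -0.972  10.271 304.    331.   ]
 [ 60.746  -0.787   9.966 305.    331.   ]
 [ 57.091  -0.787  10.027 305.    331.   ]
 [ 53.391  -0.786  10.09  305.    331.   ]
 [ 49.644  -0.973   9.777 305.    330.   ]
 [ 45.85   -0.974   9.839 305.    330.   ]
 [ 42.008  -0.974   9.902 305.    330.   ]
 [ 38.117  -0.975   9.965 305.    330.   ]
 [ 34.175  -0.975  10.03  305.    330.   ]
 [ 30.182  -0.782   9.706 306.    330.   ]]
blade y at tool x=0 -0.9813637000800968 yaw deg 0.09981120899907203
0 [[409.835 168.2  ]
 [403.574 173.855]
 [381.89  176.145]
 [388.205 170.676]
 [383.754 169.873]]
0.004 [[409.196 166.377]
 [402.916 172.015]
 [381.224 174.381]
 [387.558 168.927]
 [383.093 168.106]]
[[207.627 231.671]
 [219.536 232.317]
 [220.633 256.228]
 [208.988 255.598]]
```

View pics/sc.png

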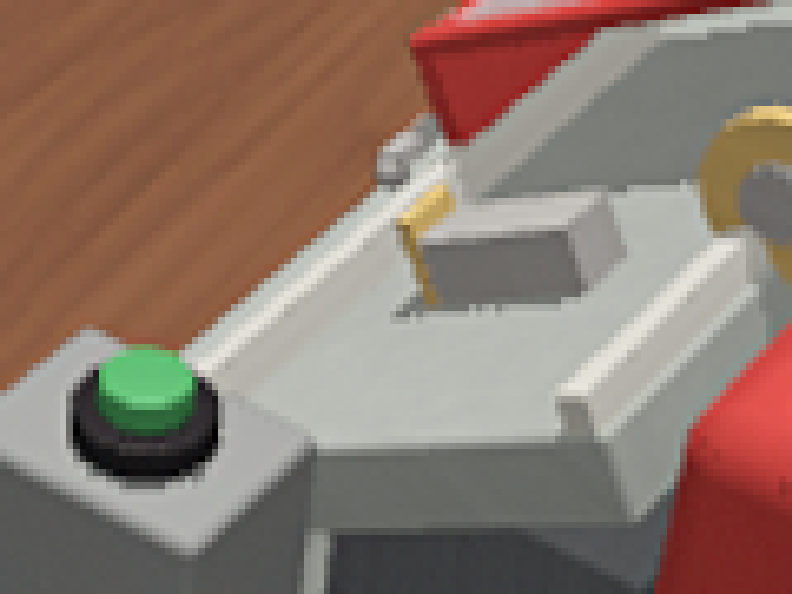

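Run:
```python
from h import *
np.set_printoptions(precision=4,suppress=True)
W=load('wrist');S=load('scene');T=load('top')
w=[(242.7,126),(196.3,125.5),(246.6,229.7)]; s=[(406.4,175.6),(411.2,169.2),(383.9,176.8)]
X=tri(W,w,S,s);print(X)
d=X[0]-X[2];print('slope',np.degrees(np.arctan2(d[2],np.hypot(d[0],d[1]))))
print('rel C0 mm',(X[:,:3]-C0)@Rc()*1000)
```

```text
[[0.565  0.0905 0.1154 0.0022]
 [0.565  0.1138 0.1173 0.0001]
 [0.5156 0.0946 0.0895 0.0037]]
slope 27.511378851637417
rel C0 mm [[ 32.0409  -9.565   -5.3426]
 [ 31.3528  13.6833  -2.7218]
 [-23.8882  -9.4679  -2.9119]]
```

```bash
sed -i 's/YAW=-4.65/YAW=-4.75/' h.py
python3 - <<'E'
from h import *
np.set_printoptions(precision=2,suppress=True)
print(rel(C0+Rc()@[.0044,.0004,.015],Rc()@F))
E
```

```text
(array([ 41.15, -51.75,  45.57]), array([-0.17,  0.01,  0.45]))
```

send_rows(increments=[[[20, -25, 0, 0, 0, 0.2, 1], [41, -52, 0, -0.2, 0, 0.4, 1], [41, -52, 25, -0.2, 0, 0.4, 1], [41, -52, 42, -0.2, 0, 0.4, 1], [41, -52, 42, -0.2, 0, 0.4, 1], [41, -52, 42, -0.2, 0, 0.4, 1]]])

```text
time: 6.5
ee_pos: [0.5301, 0.1036, 0.1228]
eef_rot: [3.141, -0.524, -0.082]
force: [0.5, -0.6, -1.5]
grip_width: 0.0358
```

```bash
cat >> h.py <<'E'
def where():
    st=ctrl.get_state(); Rt=Ro.from_euler('xyz',st['eef_rot']).as_matrix()
    print('t',round(st['time'],2),'TCP in cradle mm',((st['ee_pos']-C0)@Rc()*1000).round(2),'rot err deg (tool)',(Ro.from_matrix(Rt).inv()*Ro.from_matrix(Rc()@F)).as_rotvec(degrees=True).round(2),'F cradle',(np.array(st['force'])@Rc()).round(2),'grip',round(st['grip_width'],4))
E
python3 -c "
from h import *
where()"
```

```text
t 6.5 TCP in cradle mm [ 4.62  0.65 19.02] rot err deg (tool) [ 0.03 -0.03  0.04] F cradle [-0.3  -0.53 -1.55] grip 0.0358
```

send_rows(increments=[[[0, 0, 6, 0, 0, 0, 1], [0, 0, 11, 0, 0, 0, 1], [0, 0, 12, 0, 0, 0, 1], [0, 0, 12.5, 0, 0, 0, 1], [0, 0, 13, 0, 0, 0, 1], [0, 0, 13, 0, 0, 0, 1]]])

```text
time: 7.25
ee_pos: [0.5364, 0.1033, 0.1109]
eef_rot: [3.14, -0.524, -0.081]
force: [0.5, -0.2, -0.7]
grip_width: 0.0356
```

```bash
python3 -c "
from h import *
where()"
```

```text
t 7.25 TCP in cradle mm [4.23 0.92 5.58] rot err deg (tool) [ 0.02 -0.    0.08] F cradle [ 0.12 -0.13 -0.85] grip 0.0356
```

send_rows(increments=[[[0, 0.5, 1, 0, 0, 0, 1], [0, 0.5, 2, 0, 0, 0, 1], [0, 0.5, 2.5, 0, 0, 0, 1], [0, 0.5, 2.5, 0, 0, 0, 1]]])

```text
time: 7.75
ee_pos: [0.5376, 0.1027, 0.1086]
eef_rot: [3.14, -0.523, -0.081]
force: [-0.1, -0.5, -0.4]
grip_width: 0.0359
```

```bash
python3 -c "
from h import *
where()"
```

```text
t 7.75 TCP in cradle mm [4.12 0.37 2.97] rot err deg (tool) [0.02 0.01 0.07] F cradle [-0.27 -0.48 -0.34] grip 0.0359
```

send_rows(increments=[[[0, 0, 0.5, 0, 0, 0, 1], [0, 0, 1, 0, 0, 0, 1], [0, 0, 1.5, 0, 0, 0, 1], [0, 0, 1.5, 0, 0, 0, 1]]])

```text
time: 8.25
ee_pos: [0.5384, 0.1026, 0.1073]
eef_rot: [3.14, -0.523, -0.081]
force: [-0.7, 0.3, -0.6]
grip_width: 0.0358
```

```bash
python3 -c "
from h import *
where()"
```

```text
t 8.25 TCP in cradle mm [4.13 0.38 1.47] rot err deg (tool) [0.02 0.01 0.07] F cradle [-0.97  0.27 -0.17] grip 0.0358
```

send_rows(increments=[[[0, 0, 0.5, 0, 0, 0, 1], [0, 0, 1, 0, 0, 0, 1], [0, 0, 1.5, 0, 0, 0, 1], [0, 0, 1.5, 0, 0, 0, 1]]])

```text
time: 8.75
ee_pos: [0.5388, 0.1026, 0.1069]
eef_rot: [3.14, -0.524, -0.081]
force: [-9.2, -0.1, 10.7]
grip_width: 0.0356
```

```bash
python3 -c "
from h import *
where()"
```

```text
t 8.75 TCP in cradle mm [4.26 0.39 0.88] rot err deg (tool) [ 0.03 -0.03  0.09] F cradle [-2.6  -0.83 13.84] grip 0.0356
```

send_rows(increments=[[[0, 0, -0.7, 0, 0, 0, 1], [0, 0, -0.7, 0, 0, 0, 1], [-1, 0, -0.7, 0, 0, 0, 1], [-2, 0, -0.7, 0, 0, 0, 1], [-3, 0, -0.7, 0, 0, 0, 1], [-3, 0, -0.7, 0, 0, 0, 1]]])

```text
time: 9.5
ee_pos: [0.5376, 0.1028, 0.1063]
eef_rot: [3.141, -0.527, -0.082]
force: [3.9, -0.7, 5.2]
grip_width: 0.0356
```

```bash
python3 -c "
from h import *
where()"
```

```text
t 9.5 TCP in cradle mm [2.94 0.5  0.92] rot err deg (tool) [ 0.   -0.17  0.07] F cradle [ 6.04 -0.39  2.56] grip 0.0356
```

Run:
```python
from h import *
np.set_printoptions(precision=2,suppress=True)
W=snap('wrist','w3'); where()
S=snap('scene','s3')
a=cv2.resize(W['img'][60:380,200:440],None,fx=1.8,fy=1.8,interpolation=cv2.INTER_CUBIC)
b=cv2.resize(S['img'][130:230,350:430],None,fx=4.5,fy=4.5,interpolation=cv2.INTER_CUBIC)
O=np.zeros((576,800,3),np.uint8);O[:576,:432]=a;O[:450,440:800]=b
cv2.imwrite('pics/c3.png',O[:,:,::-1])
```

```text
t 9.55 TCP in cradle mm [2.9  0.5  0.93] rot err deg (tool) [ 0.   -0.17  0.06] F cradle [ 5.9  -0.56  2.67] grip 0.0356
```

View pics/c3.png

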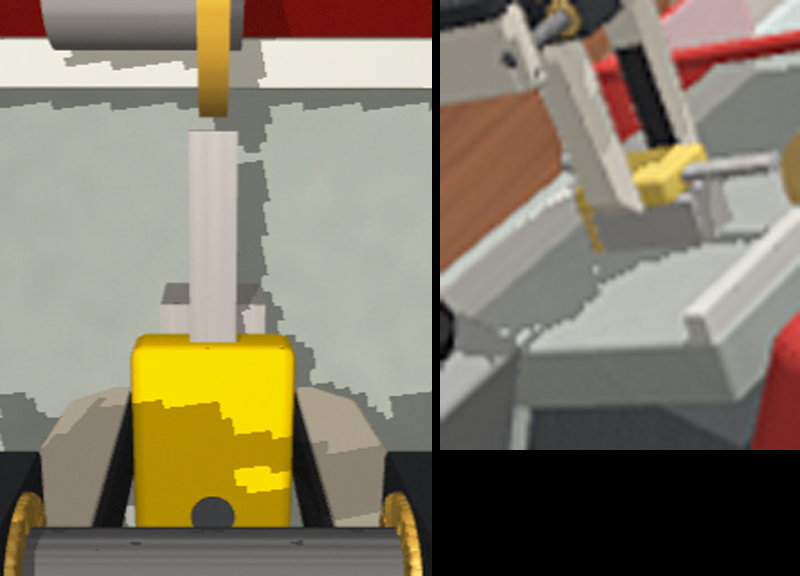

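Run:
```python
from h import *
np.set_printoptions(precision=2,suppress=True)
W=load('wrist'); 
def onc(uv,h):
    n=Rc()[:,2];p0=C0+n*h;c,d=ray(W,uv);X=c+d*((p0-c)@n/(d@n))[:,None];return (X-C0)@Rc()*1000
g=cv2.cvtColor(W['img'],cv2.COLOR_RGB2GRAY).astype(int)
print(g[215:255,293:298].mean(1).astype(int).tolist())  # left bed strip
print(g[225:232,280:356].mean(0).astype(int).tolist())
m=big(mask(W,(20,150,80),(34,255,255),(262,235,375,352)));c=cnt(m);print('head front row',c[:,1].min(), 'lr at row 300',c[np.abs(c[:,1]-300)<1,0])
print('bed edge',onc([[295,229.4],[340,229.4]],-.0008),'head front top',onc([[318,c[:,1].min()]],.0132))
print('blade tip',onc([[318.6,60+131/1.8]],.0087), 'bed l/r', onc([[200+162/1.8,232],[200+264/1.8,232]],-.0008),'blade l/r',onc([[200+190/1.8,160],[200+237/1.8,160]],.0087))
```

```text
[178, 176, 131, 116, 116, 116, 117, 116, 117, 116, 116, 117, 116, 113, 173, 190, 190, 190, 190, 189, 190, 190, 189, 189, 190, 190, 190, 189, 189, 188, 155, 127, 132, 138, 143, 148, 157, 174, 188, 201]
[177, 177, 178, 178, 178, 178, 179, 179, 180, 169, 150, 143, 143, 145, 146, 147, 145, 142, 141, 141, 143, 144, 144, 144, 141, 163, 180, 184, 187, 189, 188, 188, 187, 187, 187, 187, 188, 188, 188, 189, 188, 188, 187, 186, 186, 186, 186, 186, 185, 184, 176, 132, 104, 106, 108, 108, 108, 106, 120, 138, 149, 147, 144, 142, 142, 143, 144, 125, 113, 112, 112, 132, 154, 159, 160, 160]
head front row 245 lr at row 300 [274 362]
bed edge [[31.25 10.67 -0.8 ]
 [31.26 -7.87 -0.8 ]] head front top [[28.77  1.21 13.2 ]]
blade tip [[70.3   1.03  8.7 ]] bed l/r [[ 30.14  12.74  -0.8 ]
 [ 30.16 -10.64  -0.8 ]] blade l/r [[60.44  5.87  8.7 ]
 [60.45 -3.85  8.7 ]]
```

Run:
```python
from h import *
np.set_printoptions(precision=1,suppress=True)
S=load('scene')
for h in (.0015,.0065): print(proj(S,[C0+Rc()@np.array(q) for q in [(.025,.001,h),(.07,.001,h)]]))
g=S['img'][155:175,404:428]
print(proj(S,[C0+Rc()@np.array(q) for q in [(-.024,-.01,-.001),(.031,-.01,-.001)]]))
```

```text
[[404.6 170.5]
 [423.9 168.4]]
[[403.8 168.3]
 [423.1 166. ]]
[[382.5 176.3]
 [404.6 174. ]]
```

The wrist crop shows the blade centred on the bed: blade centre at crop column 213, bed edges at 162 and 264. The head sits against the stop, where the +x force appeared. Next I'll ease off the push and release.

send_rows(increments=[[[1.2, 0, 0, 0, 0, 0, 1], [1.2, 0, 0, 0, 0, 0, 1], [1.2, 0, 0, 0, 0, 0, 0.57], [1.2, 0, 0, 0, 0, 0, 0.52], [1.2, 0, 0, 0, 0, 0, 0.45], [1.2, 0, 0, 0, 0, 0, 0.4], [1.2, 0, 0, 0, 0, 0, 0.4]]])

```text
time: 10.48
ee_pos: [0.5371, 0.1027, 0.1056]
eef_rot: [3.14, -0.523, -0.081]
force: [-0.4, -0.5, 1.0]
grip_width: 0.0556
```

Run:
```python
from h import *
np.set_printoptions(precision=2,suppress=True)
where(); W=snap('wrist','w4')
def onc(uv,h):
    n=Rc()[:,2];p0=C0+n*h;c,d=ray(W,uv);X=c+d*((p0-c)@n/(d@n))[:,None];return (X-C0)@Rc()*1000
lab=cv2.cvtColor(W['img'],cv2.COLOR_RGB2LAB).astype(float)
M=[]
for r in range(145,230,10):
    a=lab[r-2:r+3,295:345,1].mean(0); thr=(a[:5].mean()+a[20:25].mean())/2;i=np.where(a>thr)[0]
    e=onc([[295+i.min()-.5,r],[295+i.max()+.5,r]],.0087);M.append(np.r_[e.mean(0)[:2],e[0,1]-e[1,1]])
M=np.array(M);k=np.polyfit(M[:,0],M[:,1],1);print(M);print('yaw',np.degrees(np.arctan(k[0])),'y at 0',k[1])
cv2.imwrite('pics/c4.png',cv2.resize(W['img'][60:360,200:440],None,fx=2,fy=2,interpolation=cv2.INTER_CUBIC)[:,:,::-1])
```

```text
t 10.47 TCP in cradle mm [2.15 0.36 0.66] rot err deg (tool) [0.02 0.03 0.07] F cradle [ 0.17 -0.49  1.03] grip 0.0556
[[65.24  1.48  9.93]
 [61.61  1.1   9.99]
 [57.94  1.1  10.05]
 [54.22  1.1  10.11]
 [50.45  1.09 10.18]
 [46.64  1.09 10.24]
 [42.77  1.27  9.93]
 [38.86  1.08 10.37]
 [34.89  3.59 13.15]]
yaw -2.228308128899448 y at 0 3.3886320105576857
```

View pics/c4.png

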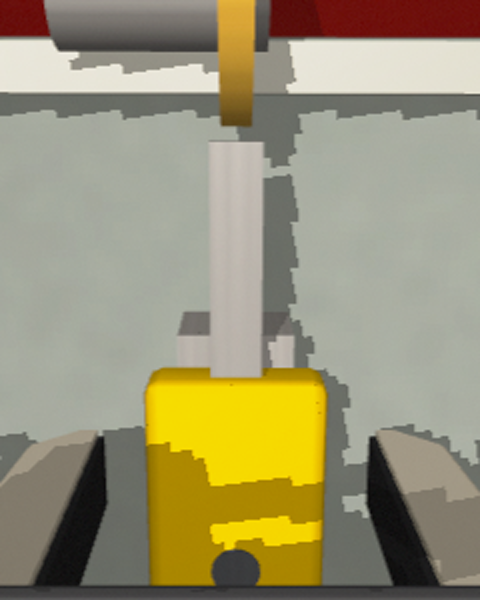

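Released: the head is flat on the bed and the blade points at the cutter wheel, with blade centre y=1.09 mm against a bed centre of 1.05 mm. I'll retreat square to the slope and locate the handle.

send_rows(increments=[[[0, 0, -10, 0, 0, 0, 0.4], [0, 0, -30, 0, 0, 0, 0.4], [0, 0, -70, 0, 0, 0, 0.4], [0, 0, -120, 0, 0, 0, 0.7], [0, 0, -130, 0, 0, 0, 1], [0, 0, -130, 0, 0, 0, 1], [0, 0, -130, 0, 0, 0, 1]]])

```text
time: 11.4
ee_pos: [0.472, 0.1081, 0.217]
eef_rot: [3.14, -0.521, -0.081]
force: [0.2, 0.7, -0.5]
grip_width: 0.0204
```

Run:
```python
from h import *
np.set_printoptions(precision=1,suppress=True)
where()
T=load('top');S=load('scene'); W=snap('wrist')
def onc(s,uv,h):
    n=Rc()[:,2];p0=C0+n*h;c,d=ray(s,uv);X=c+d*((p0-c)@n/(d@n))[:,None];return (X-C0)@Rc()*1000
m=big(mask(T,(0,0,0),(180,255,45),(95,225,120,268)));c=cnt(m);print('blob',c.min(0),c.max(0))
h=cv2.convexHull(c).reshape(-1,2);a=cv2.approxPolyDP(h,1.5,True).reshape(-1,2);print(a.tolist());print(onc(T,a,.068-.0008))
m=big(mask(load('scene'),(0,0,0),(180,255,45),(420,95,455,125)));print('scene now',cnt(m).min(0),cnt(m).max(0))
# guard corner check
f=np.array([[82,85],[325,75],[120,335],[335,345]])/3.4+[80,180];print('guard corners',onc(T,f,.033))
m=big(mask(W,(20,150,80),(34,255,255),(200,100,440,400)));print('key head now px',cnt(m).min(0),cnt(m).max(0))
```

```text
t 11.4 TCP in cradle mm [  1.3   0.3 129.7] rot err deg (tool) [0.  0.1 0.1] F cradle [-0.1  0.7 -0.5] grip 0.0204
blob [101 233] [114 261]
[[110, 233], [114, 254], [107, 261], [104, 261], [101, 238]]
[[ 44.6 181.4  67.2]
 [  0.4 179.6  67.2]
 [-15.8 195.2  67.2]
 [-16.2 201.1  67.2]
 [ 33.  200.   67.2]]
scene now [427 100] [450 118]
guard corners [[ 86.8 201.3  33. ]
 [101.   63.4  33. ]
 [-74.3 200.6  33. ]
 [-72.9  70.9  33. ]]
key head now px [292 190] [343 265]
```

send_rows(increments=[[[3, -60, 0, 0, 0, 0, 1], [7, -120, 0, 0, 0, 0, 1], [7, -180, 0, 0, 0, 0, 1], [7, -234, 0, 0, 0, 0, 1], [7, -234, 20, 0, 0, 0, 1], [7, -234, 60, 0, 0, 0, 1], [7, -234, 84, 0, 0, 0, 1], [7, -234, 84, 0, 0, 0, 1]]])

```text
time: 12.45
ee_pos: [0.5386, 0.3361, 0.1446]
eef_rot: [3.136, -0.518, -0.08]
force: [-0.1, 0.0, -0.1]
grip_width: 0.0006
```

Run:
```python
from h import *
where(); print(ctrl.get_state()['joint_positions'].round(2))
snap('scene','s5')
```

```text
t 12.45 TCP in cradle mm [  6.26 233.08  43.28] rot err deg (tool) [0.26 0.34 0.15] F cradle [-0.14  0.02 -0.04] grip 0.0006
[ 0.56  0.29  1.81 -0.5   0.67  2.55]
```

View pics/s5.png

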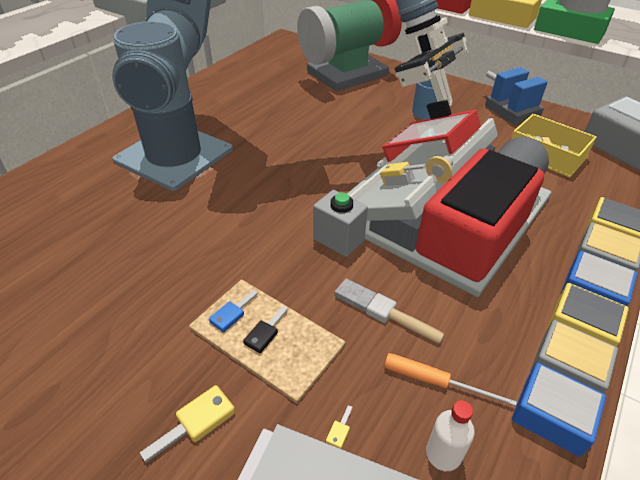

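The view shows the key on the cradle at (395,172) and the shut fingers at (440,105) just outside the handle, with the other two blanks untouched. Now I'll push the guard.

send_rows(increments=[[[2, 8, 0, 0, 0, 0, 1], [2, 16, 0, 0, 0, 0, 1], [2, 28, 0, 0, 0, 0, 1], [2, 40, 0, 0, 0, 0, 1], [2, 55, 0, 0, 0, 0, 1], [2, 70, 0, 0, 0, 0, 1], [2, 85, 0, 0, 0, 0, 1], [2, 95, 0, 0, 0, 0, 1]]])

```text
time: 13.5
ee_pos: [0.5332, 0.2412, 0.1499]
eef_rot: [3.14, -0.523, -0.082]
force: [-0.1, 2.1, 0.9]
grip_width: 0.0009
```

Run:
```python
from h import *
where(); np.set_printoptions(precision=1,suppress=True)
S=snap('scene'); m=big(mask(S,(45,120,60),(80,255,255),(310,180,380,230)));print(m.sum())
T=snap('top','t6')
m=mask(T,(0,150,80),(4,255,255),(90,195,260,300));p=np.argwhere(m);print('guard red px cols',p[:,1].min(),p[:,1].max())
```

```text
t 13.5 TCP in cradle mm [ 11.01 138.07  46.67] rot err deg (tool) [0.06 0.02 0.04] F cradle [0.22 2.1  0.86] grip 0.0009
140
guard red px cols 147 259
```

send_rows(increments=[[[0, 10, 0, 0, 0, 0, 1], [0, 20, 0, 0, 0, 0, 1], [0, 28, 0, 0, 0, 0, 1], [0, 33, 0, 0, 0, 0, 1], [-1, 38, 0, 0, 0, 0, 1], [-1, 40, 0, 0, 0, 0, 1], [-1, 40, 0, 0, 0, 0, 1]]])

```text
time: 14.48
ee_pos: [0.5292, 0.2025, 0.1495]
eef_rot: [3.14, -0.523, -0.082]
force: [-0.2, -0.1, 0.1]
grip_width: 0.0005
```

Run:
```python
from h import *
where(); np.set_printoptions(precision=1,suppress=True)
T=snap('top','t7'); a=cv2.resize(T['img'][170:310,80:310],None,fx=3.4,fy=3.4,interpolation=cv2.INTER_CUBIC)
cv2.imwrite('pics/t7c.png',a[:,:,::-1])
```

```text
t 14.47 TCP in cradle mm [10.11 99.14 46.7 ] rot err deg (tool) [0.05 0.02 0.07] F cradle [-0.07 -0.09  0.19] grip 0.0005
```

View pics/t7c.png

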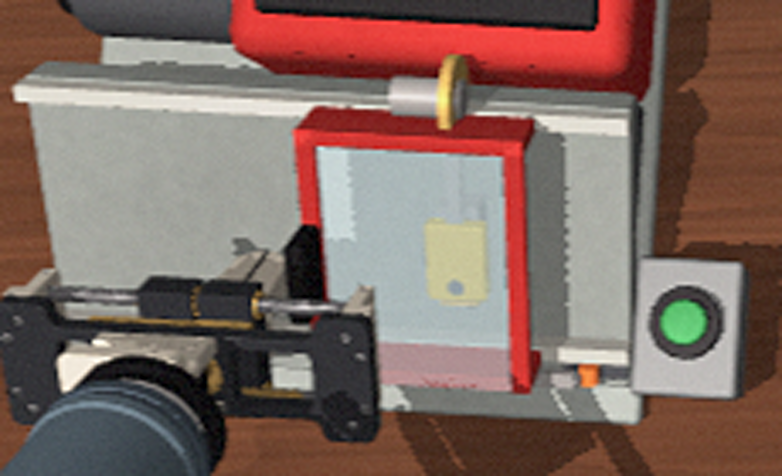

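The top crop shows the guard covering the key, with its tongue at (563,380) just reaching the orange latch at (590,376). I'll push on slowly.

send_rows(increments=[[[-1, 2, 0, 0, 0, 0, 1], [-1, 4, 0, 0, 0, 0, 1], [-1, 6, 0, 0, 0, 0, 1], [-1, 8, 0, 0, 0, 0, 1], [-1, 8, 0, 0, 0, 0, 1]]])

```text
time: 15.15
ee_pos: [0.5281, 0.1958, 0.1493]
eef_rot: [-3.141, -0.525, -0.081]
force: [1.7, 4.3, -0.1]
grip_width: 0.0004
```

```bash
python3 -c "
from h import *
where()"
```

```text
t 15.15 TCP in cradle mm [ 9.6  92.38 46.8 ] rot err deg (tool) [-0.07 -0.06  0.09] F cradle [ 1.1   4.43 -0.76] grip 0.0004
```

send_rows(increments=[[[-1, 2, 0, 0, 0, 0, 1], [-1, 4, 0, 0, 0, 0, 1], [-1, 6, 0, 0, 0, 0, 1], [-1, 8, 0, 0, 0, 0, 1], [-1, 8, 0, 0, 0, 0, 1]]])

```text
time: 15.78
ee_pos: [0.5255, 0.1863, 0.148]
eef_rot: [3.139, -0.522, -0.082]
force: [0.0, -0.6, -0.3]
grip_width: 0.0007
```

```bash
python3 -c "
from h import *
where()"
```

```text
t 15.78 TCP in cradle mm [ 7.36 82.64 46.56] rot err deg (tool) [0.1  0.1  0.07] F cradle [-0.06 -0.58 -0.27] grip 0.0007
```

send_rows(increments=[[[0, 2, 0, 0, 0, 0, 1], [0, 4, 0, 0, 0, 0, 1], [0, 5, 0, 0, 0, 0, 1], [0, 5, 0, 0, 0, 0, 1]]])

```text
time: 16.27
ee_pos: [0.5254, 0.1842, 0.1482]
eef_rot: [-3.138, -0.524, -0.083]
force: [0.1, 15.0, -3.4]
grip_width: 0.0005
```

```bash
python3 -c "
from h import *
where()"
```

```text
t 16.27 TCP in cradle mm [ 7.53 80.62 46.67] rot err deg (tool) [-0.2   0.    0.02] F cradle [-2.7  14.98 -2.35] grip 0.0005
```

send_rows(increments=[[[0, -6, 0, 0, 0, 0, 1], [0, -20, 0, 0, 0, 0, 1], [0, -25, -40, 0, 0, 0, 1], [0, -25, -90, 0, 0, 0, 1], [0, -25, -100, 0, 0, 0, 1], [0, -25, -100, 0, 0, 0, 1]]])

```text
time: 17.02
ee_pos: [0.4781, 0.211, 0.2355]
eef_rot: [3.141, -0.525, -0.082]
force: [-0.2, 0.1, -1.3]
grip_width: 0.0007
```

Run:
```python
from h import *
np.set_printoptions(precision=4,suppress=True)
where()
T=snap('top');S=snap('scene')
cT=cnt(big(mask(T,(45,120,60),(80,255,255),(255,240,310,300)))); cS=cnt(big(mask(S,(45,120,60),(80,255,255),(310,180,380,230))))
print('btn top',onz(T,cT,.112).mean(0),cT.mean(0),'scene',onz(S,cS,.112).mean(0))
W2=cv2.imread('pics/w2.png')[:,:,::-1]; print('w2 green', cnt(big(mask({'img':np.ascontiguousarray(W2)},(45,120,60),(80,255,255),(400,180,560,300)))).mean(0))
a=cv2.resize(T['img'][170:310,80:310],None,fx=3.4,fy=3.4,interpolation=cv2.INTER_CUBIC)
cv2.imwrite('pics/t8c.png',a[:,:,::-1])
R=Ro.from_euler('xyz',[180,0,YAW],degrees=True).as_matrix();print(rel([.492,-.031,.2],R))
```

```text
t 17.02 TCP in cradle mm [  8.47 103.36 146.95] rot err deg (tool) [ 0.01 -0.06  0.07] F cradle [-0.86  0.09 -1.04] grip 0.0007
btn top [ 0.491  -0.0313  0.112 ] [280.7297 264.2162] scene [ 0.4961 -0.0368  0.112 ]
w2 green [483.9   245.775]
(array([ 12.5431, 239.4711,  46.5804]), array([  0.111 , -29.8825,   0.051 ]))
```

View pics/t8c.png

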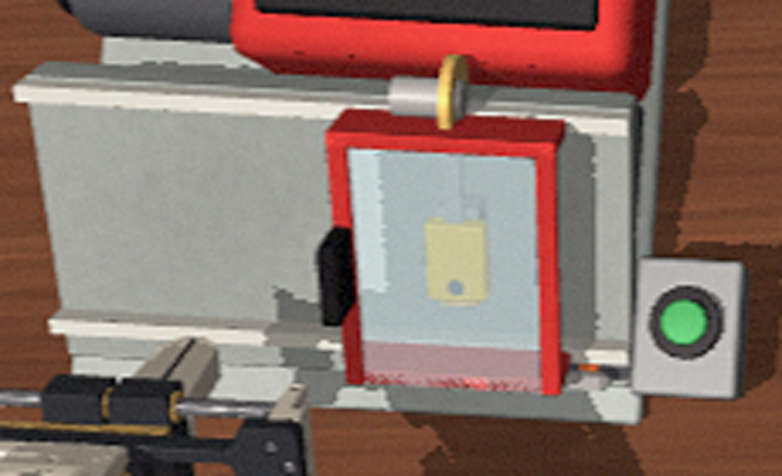

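The guard sits centred over the key, the tongue is past the orange latch, and 15 N moved it no further. Now the button.

send_rows(increments=[[[3, 60, 0, 0, -8, 0, 1], [6, 120, 5, 0, -15, 0, 1], [9, 180, 15, 0, -23, 0, 1], [12, 240, 30, 0, -30, 0, 1], [12.5, 240.5, 46, 0, -29.9, 0, 1], [12.5, 240.5, 46, 0, -29.9, 0, 1], [12.5, 240.5, 46, 0, -29.9, 0, 1]]])

```text
time: 18.0
ee_pos: [0.4912, -0.0299, 0.2013]
eef_rot: [3.141, -0.001, -0.08]
force: [0.5, -0.2, -0.4]
grip_width: 0.0003
```

Run:
```python
from h import *
np.set_printoptions(precision=2,suppress=True)
W=snap('wrist','w9'); g=mask(W,(45,120,60),(80,255,255),(0,0,640,480)); 
if g.any(): c=cnt(big(g)); print(c.mean(0),c.min(0),c.max(0),onz(W,c,.112).mean(0)*1000)
R=Ro.from_euler('xyz',[180,0,YAW],degrees=True).as_matrix();print(rel([.492,-.032,.125],R),ctrl.get_state()['ee_pos'])
```

```text
[319.8  233.76] [299 212] [341 255] [493.58 -30.64 112.  ]
(array([ 0.56,  2.12, 76.96]), array([ 0.04, -0.11,  0.18])) [ 0.49 -0.03  0.2 ]
```

send_rows(increments=[[[1.3, 0.9, 30, 0, 0, 0, 1], [1.3, 0.9, 60, 0, 0, 0, 1], [1.3, 0.9, 78, 0, 0, 0, 1], [1.3, 0.9, 82, 0, 0, 0, 1], [1.3, 0.9, 82, 0, 0, 0, 1]]])

```text
time: 18.68
ee_pos: [0.4937, -0.0317, 0.1208]
eef_rot: [3.14, -0.003, -0.08]
force: [0.5, 0.2, 0.0]
grip_width: -0.0002
```

send_rows(increments=[[[0, 0, 2, 0, 0, 0, 1], [0, 0, 4, 0, 0, 0, 1], [0, 0, 6, 0, 0, 0, 1], [0, 0, 7, 0, 0, 0, 1], [0, 0, 7, 0, 0, 0, 1]]])

```text
time: 19.3
ee_pos: [0.4934, -0.0326, 0.1127]
eef_rot: [3.141, -0.001, -0.082]
force: [0.1, 0.4, 0.5]
grip_width: 0.0008
```

send_rows(increments=[[[0, -1, 1, 0, 0, 0, 1], [0, -1, 2, 0, 0, 0, 1], [0, -1, 3, 0, 0, 0, 1], [0, -1, 4, 0, 0, 0, 1], [0, -1, 4, 0, 0, 0, 1]]])

```text
time: 19.92
ee_pos: [0.4937, -0.0317, 0.1089]
eef_rot: [3.14, -0.002, -0.082]
force: [-0.6, -1.6, 2.5]
grip_width: 0.0003
```

send_rows(increments=[[[0, 0, 1, 0, 0, 0, 1], [0, 0, 2, 0, 0, 0, 1], [0, 0, 3, 0, 0, 0, 1], [0, 0, 4, 0, 0, 0, 1], [0, 0, 4, 0, 0, 0, 1]]])

```text
time: 20.55
ee_pos: [0.4938, -0.0316, 0.1061]
eef_rot: [3.14, -0.003, -0.082]
force: [-3.1, -0.1, 15.0]
grip_width: 0.0006
```

send_rows(increments=[[[0, 0, 0.5, 0, 0, 0, 1], [0, 0, 0.8, 0, 0, 0, 1], [0, 0, 0.8, 0, 0, 0, 1]]])

```text
time: 20.92
ee_pos: [0.4938, -0.0317, 0.106]
eef_rot: [3.14, -0.003, -0.082]
force: [-6.3, 0.1, 20.0]
grip_width: 0.0003
```

```bash
python3 - <<'E'
from h import *
W=snap('wrist','w10');S=snap('scene','s10')
a=cv2.resize(W['img'][150:400,180:460],(400,358),interpolation=cv2.INTER_CUBIC);b=cv2.resize(S['img'][160:240,300:390],(400,356),interpolation=cv2.INTER_CUBIC)
O=np.zeros((358,800,3),np.uint8);O[:,:400]=a;O[:356,400:]=b;cv2.imwrite('pics/c10.png',O[:,:,::-1])
E
python3 - <<'E'
from h import *
S0=cv2.imread('pics/s5.png')[:,:,::-1].copy();S=load('scene')
for n,i in (('before',S0),('pressed',S['img'])):
    m=mask({'img':i},(45,100,40),(80,255,255),(310,180,380,230)); p=np.argwhere(m); 
    print(n,m.astype(bool).sum(),p.min(0),p.max(0),[ (r,int((m[r]>0).sum())) for r in range(p[:,0].min(),p[:,0].max()+1)])
E
```

```text
before 160 [192 335] [205 349] [(192, 1), (193, 8), (194, 10), (195, 12), (196, 14), (197, 15), (198, 15), (199, 15), (200, 14), (201, 14), (202, 14), (203, 12), (204, 11), (205, 5)]
pressed 55 [199 335] [205 349] [(199, 2), (200, 4), (201, 8), (202, 10), (203, 12), (204, 11), (205, 8)]
```

send_rows(increments=[[[0, 0, -4, 0, 0, 0, 1], [0, 0, -15, 0, 0, 0, 1], [0, 0, -50, 0, 0, 0, 1], [0, 0, -100, 0, 0, 0, 1], [0, 0, -110, 0, 0, 0, 1], [0, 0, -110, 0, 0, 0, 1]]])

```text
time: 21.78
ee_pos: [0.4934, -0.0312, 0.2141]
eef_rot: [3.141, -0.002, -0.082]
force: [-0.9, 0.2, -0.6]
grip_width: 0.0009
```

Run:
```python
from h import *
np.set_printoptions(precision=1,suppress=True)
T=snap('top');T0={'img':cv2.imread('pics/top0.png')[:,:,::-1].copy()}
def c(i,lo,hi,roi): m=big(mask(i,lo,hi,roi)); return np.argwhere(m).mean(0)[::-1],int(m.sum())
for n,a in {'blue':((100,120,60),(125,255,255),(395,270,430,300)),'black':((0,0,0),(180,255,55),(395,240,430,266)),'brush':((0,0,100),(180,80,255),(322,185,348,240)),'latch':((5,120,120),(16,255,255),(240,268,262,290)),'button':((45,120,60),(80,255,255),(255,240,310,300))}.items():
    print(n,c(T0,*a),c(T,*a))
print('key through guard',c(T,(22,60,100),(35,255,255),(195,225,235,265)))
m=mask(T,(0,150,80),(4,255,255),(160,200,260,290));p=np.argwhere(m);print('guard cols',p[:,1].min(),p[:,1].max())
print(ctrl.get_state()['force'],ctrl.get_state()['time'])
```

```text
blue (array([412.2, 285.9]), 337) (array([412.2, 285.9]), 336)
black (array([416.9, 251. ]), 66) (array([417. , 251.1]), 68)
brush (array([334.2, 210.2]), 832) (array([333.8, 195.8]), 314)Traceback (most recent call last):
  File "<stdin>", line 6, in <module>
  File "<stdin>", line 4, in c
  File "h.py", line 33, in big
    n,l,st,c=cv2.connectedComponentsWithStats(m); i=1+np.argmax(st[1:,4]); return (l==i).astype('uint8')
                                                      ~~~~~~~~~^^^^^^^^^^
    return _wrapfunc(a, 'argmax', axis=axis, out=out, **kwds)
    return bound(*args, **kwds)
ValueError: attempt to get argmax of an empty sequence
```

Run:
```python
from h import *
S=snap('scene'); A=cv2.imread('pics/scene0.png')[:,:,::-1].astype(int); B=cv2.imread('pics/s5.png')[:,:,::-1].astype(int); C=S['img'].astype(int)
for n,(x0,y0,x1,y1) in {'brush':(335,278,445,345),'board':(190,280,345,400)}.items():
    print(n,'mean absdiff',[abs(C-Q)[y0:y1,x0:x1].mean().round(2) for Q in (A,B)])
m=mask(S,(20,60,100),(35,255,255),(365,150,430,200));print('yellow px',(m>0).sum(),np.argwhere(m).mean(0)[::-1])
m=mask(S,(0,0,0),(180,255,45),(340,90,450,180));b=cnt(big(m));print('dark blob',b.min(0),b.max(0))
print('expected handle shut', proj(S,[C0+Rc()@np.array([.008,.06,.067])]))
T8=cv2.imread('pics/t8c.png')[:,:,::-1]; T=load('top')['img']; a=cv2.resize(T[170:310,80:310],None,fx=3.4,fy=3.4,interpolation=cv2.INTER_CUBIC)
print('guard-area diff vs before press',abs(a.astype(int)-T8.astype(int))[100:400,310:570].mean(), np.percentile(abs(a.astype(int)-T8.astype(int))[100:400,310:570].mean((0,2)),[50,90]))
```

```text
brush mean absdiff [np.float64(13.51), np.float64(13.48)]
board mean absdiff [np.float64(11.4), np.float64(5.93)]
yellow px 64 [390.46875  175.671875]
dark blob [340  90] [376 116]
expected handle shut [[402.4675472  128.49404649]]
guard-area diff vs before press 56.61423504273504 [49.57833333 80.50833333]
```

send_rows(increments=[[[-20, 50, -40, 0, 0, 0, 1], [-50, 100, -60, 0, 0, 0, 1], [-90, 150, -60, 0, 0, 0, 1], [-130, 200, -60, 0, 0, 0, 1], [-160, 250, -60, 0, 0, 0, 1], [-180, 300, -60, 0, 0, 0, 1], [-180, 320, -60, 0, 0, 0, 1], [-180, 320, -60, 0, 0, 0, 1]]])

```text
time: 22.88
ee_pos: [0.2875, -0.3357, 0.2725]
eef_rot: [-3.139, -0.001, -0.084]
force: [0.5, 0.9, 1.0]
grip_width: 0.0003
```

Run:
```python
from h import *
np.set_printoptions(precision=1,suppress=True)
S=snap('scene');T=snap('top')
A=cv2.imread('pics/scene0.png')[:,:,::-1].astype(int);T0=cv2.imread('pics/top0.png')[:,:,::-1].astype(int)
T8=cv2.imread('pics/t8c.png')[:,:,::-1].astype(int);a=cv2.resize(T['img'][170:310,80:310],None,fx=3.4,fy=3.4,interpolation=cv2.INTER_CUBIC).astype(int)
print('brush diff',abs(S['img']-A)[278:345,335:445].mean(),abs(T['img']-T0)[145:240,322:350].mean())
print('blue/black diff',abs(T['img']-T0)[240:300,380:430].mean())
print('guard diff vs before press',abs(a-T8)[100:400,310:570].mean(),'latch',abs(a-T8)[355:395,560:625].mean())
h=mask(S,(0,0,0),(180,255,45),(385,110,425,150)); print('handle px',(h>0).sum(),np.argwhere(h).mean(0)[::-1] if h.any() else '')
print(ctrl.get_state()['ee_pos'],ctrl.get_state()['time'])
```

```text
brush diff 2.422071460877431 2.381453634085213
blue/black diff 2.5718888888888887
guard diff vs before press 7.478623931623932 latch 6.68448717948718
handle px 332 [405.7 136. ]
[ 0.3 -0.3  0.3] 22.975
```

```bash
python3 -c "
from h import *
print(ctrl.finish_job())"
```

```text
the job is handed in; nothing more can be done
None
```

I set the yellow key on the cradle, pushed the guard shut over the latch, then pressed the green start button. I handed the job in at about 23 s with the arm well clear; no verdict was reported.

**What I did**
- **Placing:** The key was lowered until it touched the bed, slid down until the stop pushed back with 6 N, eased off and released.
- **Guard:** Force rose to about 4 N at the latch in the readings I took, then dropped to zero. A further push met a firm stop at 15 N.
- **Button:** It gave on a spring, then stopped hard about 6 mm down at 15–20 N.

**Last checks**
- **Key:** After release, the wrist view put the blade centre within about 0.1 mm of the bed centre, pointing straight up the slope.
- **Guard and latch:** A top view before the press showed the guard over the key and the tongue past the latch. The guard region matched that view after the press.
- **Other things:** The black and blue blanks and the brush match the first pictures to within image noise.

**What disagreed or was not checked**
- **Scene camera:** It was off from the other cameras by 2–6 mm, so I relied on the wrist view and contact forces.
- **Contact position:** The key met the stop 2–3 mm earlier than I first expected. It was sitting that far off centre along its length in the gripper, which the wrist pictures confirmed.
- **Straight-line fit:** My fit of the blade angle after release came out at −2.2°, but one bad row near the head caused that. The other eight rows lie within 0.4 mm of each other, which I read as straight.
- **Button picture:** The one taken while pressed could not be viewed because the picture limit was reached. I checked it by counting green pixels instead.
- **First end check:** The arm and its shadow spoiled it, so I repeated it with the arm moved away.

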